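# Sort two hand nuts on the thread gauge

### The job

One of the two black hand nuts is threaded to full depth, the other stops short; find out which by screwing them onto the steel thread gauge (clockwise, finger-tight, never forcing it). Leave the full-depth nut screwed fully home on the gauge, flush on its flange, and set the one that stops short upright, mouth down, in the red reject tray. Leave everything else on the bench where it is.

Things in the scene. Friction and masses are not known exactly. Their poses are not given: they have to be found in the camera images.
- nut_a: black round hand nut (blind cap nut), 42 mm diameter, 44 mm tall, 90 g, standing mouth down, silvery disc on top. Origin: centre of its underside (the mouth), z up. Bore 30 mm wide, four thread lugs inside near the mouth, at an angle around the nut that is not known. Either nut_a or nut_b is the one that stops short; from outside they are alike and their positions tell nothing.
- nut_b: the other black hand nut, same sizes and origin as nut_a. A nut lowered over the post rests on the thread with its mouth 6 to 13 mm above the flange, whatever its angle; from there the full-depth nut needs 1.2 to 2.9 rad of clockwise turning (one to three grasps) to come home, mouth flush on the flange. The other jams hard with its mouth 4 mm above the flange.
- gauge: thread gauge, fixed: blue base plate 100 x 90 x 12 mm, steel flange 60 mm across on it, upright steel post on that: 18 mm thick, 24 mm tall above the flange, its top 5 mm tapered, with a coarse four-start right-hand thread 28 mm over the crests (clockwise from above goes down, 4.6 mm per rad). Origin: centre of the base's underside, z up. Wedging it with over 80 N in all is too much.
- gauge_seat (a point): centre of the flange's top face, 20 mm above the bench, on the axis of the post; z up. A nut has about 1 mm of sideways play on the post and 0.25 rad of free turning between landing (it descends no further, under some 5 N of downward pressure) and tightening; turning on by 0.45 rad or more after landing overloads the gauge. The torque felt stays below 0.4 N m.
- tray: red plastic reject tray, fixed, open on top, outside 150 (its x) by 130 (its y) by 28 mm high, walls 4 mm, inner floor 4 mm above the bench. Origin: centre of its underside
- glue: bystander: white glue bottle 44 mm across, 90 mm tall
- wax_tin: bystander: green tin 80 mm across, 35 mm tall
- offcut: bystander: dark wood offcut 130 x 50 x 30 mm
- jar: bystander: small white jar 44 mm across, 40 mm tall
- pot: bystander: brass weight 60 mm across, 60 mm tall
- screwdriver: bystander: screwdriver lying on the bench
- hammer: bystander: hammer lying on the bench
Things that resemble listed ones, but are neither listed nor needed, are in the scene too. What is shaped like the nut_a but green or pink is not meant.

How it is judged:
By the outcome, as a careful person would: the job done as asked, in the order asked, and still so for the second after the job is handed in, with the robot touching nothing.
It also fails if it takes over 72 s, if anything falls off the work surface, if the arm or the gripper's body presses on something with over 40 N, if the wrist force passes 120 N, or if a joint passes its speed limit or range.

### The arm

A 7-joint arm with a two-finger parallel gripper is mounted at the origin on the work surface. World frame = base frame: x ahead of the robot, y to its left, z up, the work surface at z = 0. Lengths are in m, angles in rad, forces in N, time in s.
With the tool pointing down it reaches from about 0.4 to 0.85 m from the base axis. Payload 10.4 kg.
Tool frame: the origin (TCP) lies on the front face of the gripper's body, between the roots of the fingers; the fingertips stand 73 mm ahead of it and the grasp point (between the pads) lies 54 mm ahead of it; z points along the fingers, y is the line along which they close (so a half turn about z gives the same grasp; the last joint's range is limited). The gripper opens to 85 mm and grips with 20 to 120 N. Pads are 22 mm wide; open, the fingers measure 114 mm over their backs; the gripper's body (76 mm by 85 mm) begins 54 mm behind the grasp point. The pads swing forward as they close: fully open they stand 13 mm farther back than shut.
Start: joints at [-1.275, 0.332, -0.065, 1.46, 0.022, 1.35, -0.088], TCP at [0.196, 0.594, 0.304] pointing down, gripper open.
Joint ranges: [-2.6, 2.6], [-0.5, 2.12], [-1.47, 1.34], [0.16, 2.42], [-1.27, 4.41], [0.06, 2.06], [-2.6, 2.6]. Speed limits (rad/s): [2.22, 2.22, 2.79, 2.79, 3.14, 3.14, 3.14].

### API

Orientations are given as a unit quaternion [x, y, z, w].
In Python, from workcell import manip gives the robot as it stands.
- The arm moves only by the shell command python3 -m jog 'ROWS' [FORCE]. ROWS is JSON, a list of rows, each an object with "grip": the gripper command: -1 is fully open, 1 is shut, values between are in proportion; "slide": the shift along the tool's x, y, z in cm, a list of three; "yaw": the turn about the tool's z in rad. A call has 1 to 8 rows; each row shifts and turns the commanded pose from where the row before left it, along the tool's axes as they then stand; what a row does not reach is not made up. A row lasts 1/10 s, in which the tool goes at most 50 mm and 8.59 degrees, less where a joint would pass 70% of its speed; a pose out of reach is approached as far as the arm can. A call with a gripper value outside its range is refused whole. The fingers move at their own pace and stop on an object; FORCE is the grip in N (left out, the last holds). Time passes only in rows, so rows that do not move let the fingers close. It gives the time, the measured TCP pose, the force, the opening and the grip force at its end, in the units of the state.
- manip.get_obs(): the state, without advancing time (a new reading comes with each control period).
- manip.camera(name): name is "scene" or "top" or "wrist"; returns the picture (420x560x3 uint8, blue, green, red); there is no depth.
- manip.calibration(name): a dict with "vfov" (degrees; the focal length in pixels is half the picture's height over the tangent of half this angle, whatever the lens; pixels are square), "cx", "cy" (the principal point, pixels), "k1" (the pictures are not rectified: a ray, as slopes to the right and down, at radius r is drawn at 1 + k1 r^2 times it, then the intrinsics apply), "camera_from_world" (4x4, takes a point from world to camera coordinates). Camera axes: x right, y down, z forward; pixel columns grow to the right and rows downward; lengths in m; the calibration is good to about 2 mm. A picture is of the moment at which its call begins: read the wrist's pose just before it. calibration takes no time and is no camera call; for the wrist camera it gives the pose at the moment of the call.
- manip.hand_in(): hands the job in; it is judged then, once.
Trained networks look in the newest picture that a camera, given by its name, has taken for a name from the list of things; names that differ only in an ending like _2 or _b are one class to them, and where a whole thing is asked for, a point or a joint stands for the part that bears it (a point fixed in the world has none). Each returns a list of dicts, best first, with "conf" (0 to 1); they miss things now and then, are a little off and sometimes report something else, mostly with a low value. They report only what shows in the picture. A call takes as long as a camera call. They do not tell look-alikes from the thing itself.
- manip.masks_of(thing, camera): "region" (420x560 bool, what is visible of it) and "centre" ([column, row] in pixels, amid what is visible of it).
The state is a dict: "clock": time; "joint_pos": joint angles; "joint_velocities": joint speeds; "tau": joint torques, N m; "position": TCP position; "ee_rot": TCP orientation; "ft_force": force on the tool from outside, world axes, zero at the start; "torque": the same for the moment, N m; "grip_width": opening from 0.0 (shut) to 1.0 (fully open); "grasp_force": force on a finger pad.
Only numpy, scipy, OpenCV 4.12 (cv2) and the standard library are available. Lean on these libraries where they do the work, as an engineer would, in place of code of your own. Each camera call takes 0.05 s, during which the arm holds its last target. There are 200 camera calls.

## Working session

There is one attempt and no reset: what is moved stays moved. The work goes in short steps, Python scripts to look and compute and a shell command to move; the robot and the scene stay as the last step left them, time stands still between calls to the robot, and variables do not carry over. Pictures are saved under pics/ and viewed, at most 10 in all, crops included, and the job is handed in when it is done.

```bash
ls; mkdir -p pics; cat > h.py <<'E'
import numpy as np, cv2
from workcell import manip
def ray(cal,px):
    f=210/np.tan(np.radians(cal["vfov"])/2)
    d=np.array([(px[0]-cal["cx"])/f,(px[1]-cal["cy"])/f]); s=d.copy()
    for _ in range(20): s=d/(1+cal["k1"]*(s@s))
    T=np.array(cal["camera_from_world"]); R=T[:3,:3]; o=-R.T@T[:3,3]
    return o,R.T@np.array([s[0],s[1],1])
def at(cal,px,z):
    o,d=ray(cal,px); return o+d*(z-o[2])/d[2]
def proj(cal,p):
    f=210/np.tan(np.radians(cal["vfov"])/2)
    T=np.array(cal["camera_from_world"]); c=T[:3,:3]@p+T[:3,3]; s=c[:2]/c[2]
    s=s*(1+cal["k1"]*(s@s)); return s*f+[cal["cx"],cal["cy"]]
E
python3 - <<'E'
from h import *
o=manip.get_obs(); print({k:np.round(v,3) for k,v in o.items()})
for c in ("top","scene"):
    im=manip.camera(c); cal=manip.calibration(c); cv2.imwrite(f"pics/{c}0.png",im)
    print(c,cal["vfov"],cal["k1"],np.round(ray(cal,(280,210)),3))
    for n in ("nut_a","gauge","tray"):
        for d in manip.masks_of(n,c):
            if d["conf"]>.2: print(n,round(d["conf"],2),np.round(d["centre"]),d["region"].sum(),np.round(at(cal,d["centre"],.044 if n=="nut_a" else .02),3))
E
```

```text
pics
{'clock': np.float64(0.0), 'joint_pos': array([-1.275,  0.333, -0.065,  1.461,  0.022,  1.35 , -0.088]), 'joint_velocities': array([-0.   , -0.001, -0.001,  0.   ,  0.002, -0.   , -0.001]), 'tau': array([-1.0000e-03, -6.2544e+01,  4.9000e-02, -3.9161e+01,  1.6000e-02,
        1.0000e-02, -0.0000e+00]), 'position': array([0.196, 0.593, 0.303]), 'ee_rot': array([ 0.159,  0.987, -0.001, -0.   ]), 'ft_force': array([ 0.012, -0.259,  0.81 ]), 'torque': array([ 0.036,  0.006, -0.014]), 'grasp_force': np.float64(0.0), 'grip_width': np.float64(1.002)}
top 45.398914485530184 0.004108097876568572 [[ 0.373  0.02   1.423]
 [ 0.13   0.005 -0.992]]
nut_a 0.77 [210. 289.] 230 [0.344 0.223 0.044]
nut_a 0.64 [234. 253.] 214 [0.438 0.157 0.044]
nut_a 0.57 [245. 277.] 194 [0.372 0.128 0.044]
nut_a 0.49 [223. 201.] 200 [0.583 0.185 0.044]
gauge 0.85 [289. 240.] 1067 [0.473 0.003 0.02 ]
tray 0.56 [383. 206.] 2617 [ 0.562 -0.264  0.02 ]
scene 47.14063215023623 -0.0721664879475159 [[ 1.172 -0.539  0.748]
 [-0.594  0.499 -0.631]]
nut_a 0.86 [275. 172.] 306 [0.383 0.108 0.044]
nut_a 0.79 [338. 174.] 367 [0.494 0.225 0.044]
nut_a 0.73 [262. 220.] 1184 [ 0.508 -0.034  0.044]
nut_a 0.7 [306. 180.] 349 [0.459 0.146 0.044]
nut_a 0.69 [299. 155.] 296 [0.363 0.21  0.044]
nut_a 0.68 [351. 203.] 355 [0.6   0.162 0.044]
nut_a 0.55 [229. 345.] 1436 [ 0.733 -0.289  0.044]
gauge 0.87 [263. 223.] 1163 [ 0.496 -0.022  0.02 ]
tray 0.9 [192. 294.] 4469 [ 0.572 -0.266  0.02 ]
```

```bash
python3 - <<'E'
import cv2
a=cv2.imread("pics/top0.png"); b=cv2.imread("pics/scene0.png")
cv2.imwrite("pics/t1.png",cv2.resize(a[130:340,160:440],(800,600),interpolation=cv2.INTER_CUBIC))
cv2.imwrite("pics/s1.png",cv2.resize(b[130:270,220:400],(772,600),interpolation=cv2.INTER_CUBIC))
E
```

```text
(no output)
```

View pics/t1.png

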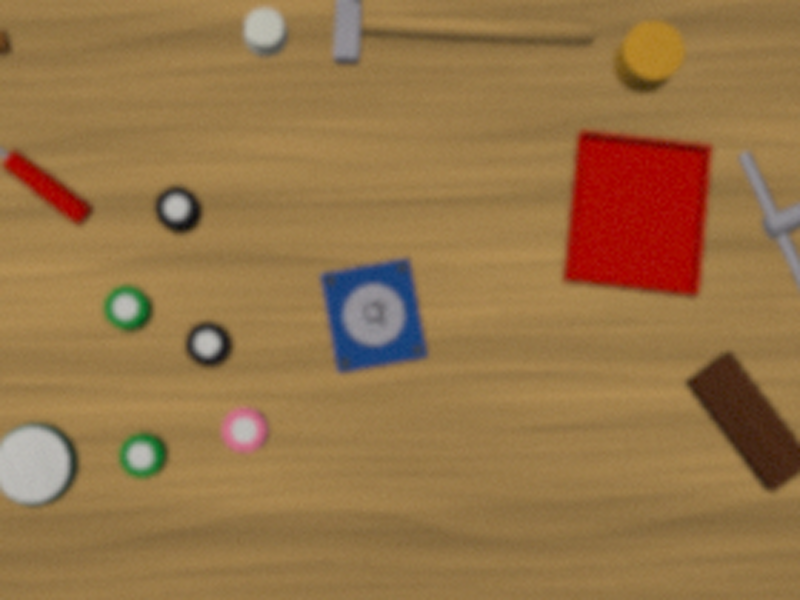

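View pics/s1.png

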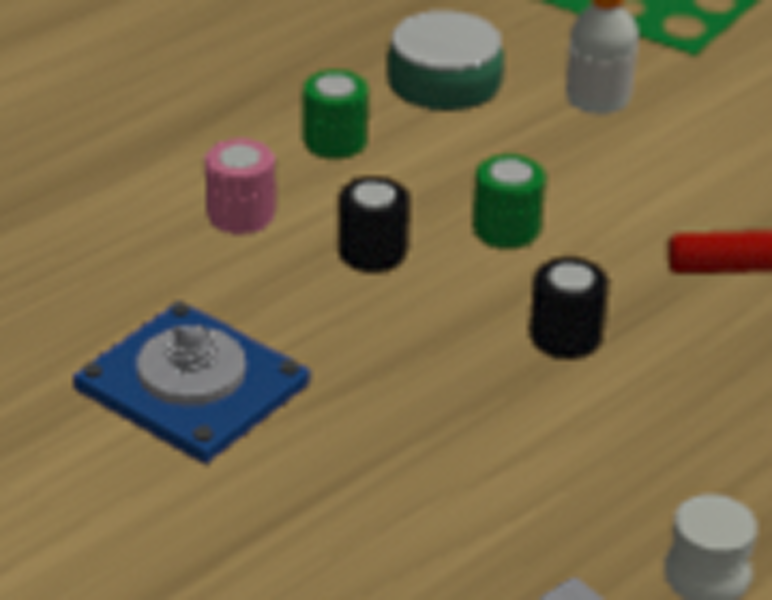

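View pics/scene0.png

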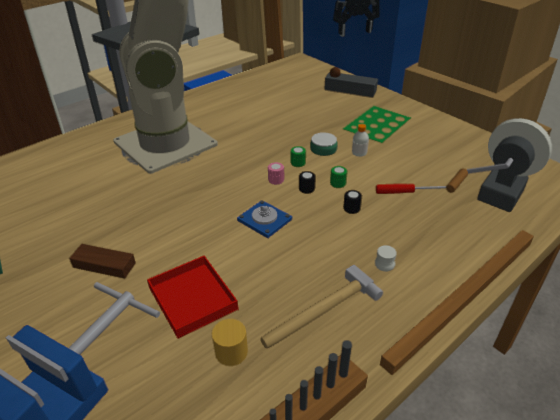

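Black nuts in the top picture: (233,250) and (222,203), which are the only black ones. The look-alikes are green at (205,238) and (210,289), and pink at (245,277). The crops confirm both black nuts have silver discs. The gauge is at (290,240) and the tray at (383,206). Next I'll measure these more accurately.

```bash
python3 - <<'E'
from h import *
def cen(im,c,r,lo):
    x,y=map(int,c); w=im[y-r:y+r+1,x-r:x+r+1].astype(int)
    m=((w.min(2)>lo)&(w.max(2)-w.min(2)<40)).astype(np.uint8)
    n,l,s,ce=cv2.connectedComponentsWithStats(m)
    k=1+np.argmax(s[1:,4]); return ce[k]+[x-r,y-r],s[k,4]
T=manip.calibration("top"); S=manip.calibration("scene")
a=cv2.imread("pics/top0.png"); b=cv2.imread("pics/scene0.png")
for n,ct,cs,z,r in (("B1",(233,250),(307,175),.044,8),("B2",(222,203),(353,195),.044,8),("flange",(290,240),(264,215),.02,14)):
    p,k=cen(a,ct,r,110); q,j=cen(b,cs,r,110)
    o1,d1=ray(T,p); o2,d2=ray(S,q)
    s=np.linalg.lstsq(np.c_[d1,-d2],o2-o1,rcond=None)[0]
    print(n,p,k,at(T,p,z).round(4),q,j,at(S,q,z).round(4),"tri",((o1+s[0]*d1+o2+s[1]*d2)/2).round(4))
hsv=cv2.cvtColor(a,cv2.COLOR_BGR2HSV)
for nm,lo,hi,win,z in (("base",(100,120,60),(130,255,255),(260,200,330,280),.012),("tray",(0,180,80),(6,255,255),(350,160,420,245),.028)):
    m=cv2.inRange(hsv,lo,hi); k=np.zeros_like(m); x0,y0,x1,y1=win; k[y0:y1,x0:x1]=m[y0:y1,x0:x1]
    rc=cv2.minAreaRect(cv2.findNonZero(k)); print(nm,rc,at(T,rc[0],z).round(4),[at(T,c,z)[:2].round(3) for c in cv2.boxPoints(rc)])
for c in ((205,238),(210,289),(245,277)): print(at(T,c,.044)[:2].round(3))
W=manip.calibration("wrist"); o,d=ray(W,(280,210)); print("wrist",o,d,W["vfov"],W["k1"],W["camera_from_world"])
E
```

```text
B1 [231.93939394 249.84848485] 66 [0.4476 0.1618 0.044 ] [306.89473684 174.86842105] 38 [0.4462 0.1624 0.044 ] tri [0.4474 0.1615 0.0451]
B2 [221.2        202.10769231] 65 [0.5809 0.1898 0.044 ] [353. 194.] 41 [0.5788 0.1913 0.044 ] tri [0.5805 0.1895 0.0459]
flange [290.29819277 239.88855422] 332 [0.4723 0.0006 0.02  ] [264.45539906 214.98122066] 213 [ 0.4762 -0.0022  0.02  ] tri [0.4726 0.0005 0.0163]
base ((290.4480285644531, 239.96400451660156), (33.36214065551758, 29.69498634338379), 79.69515228271484) [0.4726 0.     0.012 ] [array([0.513, 0.049]), array([ 0.526, -0.034]), array([ 0.433, -0.048]), array([0.42 , 0.034])]
tray ((382.83660888671875, 204.13365173339844), (46.866249084472656, 52.43846130371094), 5.710593223571777) [ 0.5648 -0.2613  0.028 ] [array([ 0.5  , -0.186]), array([ 0.647, -0.207]), array([ 0.63 , -0.338]), array([ 0.484, -0.314])]
[0.482 0.236]
[0.343 0.223]
[0.373 0.127]
wrist [0.12210829 0.618248   0.37306213] [ 0.29794072 -0.08128071 -0.95128036] 67.63135732190143 0.01132654570772707 [[ 3.14239987e-01  9.49343526e-01 -3.17324908e-04 -6.25182665e-01]
 [ 9.04655169e-01 -2.99346418e-01  3.03299766e-01 -3.85452250e-02]
 [ 2.87840679e-01 -9.55959839e-02 -9.52895142e-01  3.79443382e-01]
 [ 0.00000000e+00  0.00000000e+00  0.00000000e+00  1.00000000e+00]]
```

```bash
python3 -m jog '[{"grip":-1,"slide":[-3.4,-3.0,0.45],"yaw":0},{"grip":-1,"slide":[-3.4,-3.0,0.45],"yaw":0},{"grip":-1,"slide":[-3.4,-3.0,0.45],"yaw":0},{"grip":-1,"slide":[-3.4,-3.0,0.45],"yaw":0},{"grip":-1,"slide":[-3.4,-3.0,0.45],"yaw":0},{"grip":-1,"slide":[-3.4,-3.0,0.45],"yaw":0}]' 40
python3 -m jog '[{"grip":-1,"slide":[-3.4,-3.0,0.45],"yaw":0},{"grip":-1,"slide":[-3.4,-3.0,0.45],"yaw":0},{"grip":-1,"slide":[-3.4,-3.0,0.45],"yaw":0},{"grip":-1,"slide":[-3.4,-3.0,0.45],"yaw":0},{"grip":-1,"slide":[-3.4,-3.0,0.45],"yaw":0},{"grip":-1,"slide":[0,0,0],"yaw":-0.14},{"grip":-1,"slide":[0,0,0],"yaw":-0.14}]'
python3 -c "
from h import *
o=manip.get_obs(); print(o['joint_pos'].round(3) if hasattr(o['joint_pos'],'round') else o['joint_pos'])"
```

```text
clock: 1.0
position: [0.3339, 0.3569, 0.2769]
ee_rot: [0.159, 0.987, 0.0, 0.0]
ft_force: [2.0, -0.0, 0.4]
grip_width: 1.0
grasp_force: 0.0
clock: 1.7
position: [0.4482, 0.1615, 0.2544]
ee_rot: [0.018, 1.0, 0.0, 0.0]
ft_force: [0.2, 0.3, 0.4]
grip_width: 1.003
grasp_force: 0.0
[-0.74   0.03   0.305  1.922 -0.01   1.19   1.103]
```

```bash
python3 -m jog '[{"grip":-1,"slide":[0,0,0],"yaw":-0.137},{"grip":-1,"slide":[0,0,0],"yaw":-0.137},{"grip":-1,"slide":[0,0,0],"yaw":-0.137},{"grip":-1,"slide":[0,0,0],"yaw":-0.137},{"grip":-1,"slide":[0,0,0],"yaw":-0.137},{"grip":-1,"slide":[0,0,0],"yaw":-0.137},{"grip":-1,"slide":[0,0,0],"yaw":0}]'
cat >> h.py <<'E'
def axes():
    from scipy.spatial.transform import Rotation
    o=manip.get_obs(); return np.array(o["position"]),Rotation.from_quat(o["ee_rot"]).as_matrix(),o
def disc(im,c,r,lo=110):
    x,y=map(int,c); x0,y0=max(0,x-r),max(0,y-r); w=im[y0:y+r+1,x0:x+r+1].astype(int)
    m=((w.min(2)>lo)&(w.max(2)-w.min(2)<40)).astype(np.uint8)
    n,l,s,ce=cv2.connectedComponentsWithStats(m)
    k=1+np.argmax(s[1:,4]); return ce[k]+[x0,y0],s[k]
E
python3 - <<'E'
from h import *
p,R,o=axes(); C=manip.calibration("wrist"); im=manip.camera("wrist"); cv2.imwrite("pics/w1.png",im)
print(p.round(4),R[:,:2].T.round(3).tolist(),o["joint_pos"])
for n,q in (("B1",[.447,.1618,.044]),("B2",[.58,.19,.044]),("g",[.473,.0005,.02])):
    u=proj(C,np.array(q)); print(n,u)
    if 0<u[0]<560 and 0<u[1]<420:
        d,s=disc(im,u,30); print(d,s,at(C,d,q[2]).round(4))
E
```

```text
clock: 2.4
position: [0.4476, 0.1629, 0.2545]
ee_rot: [-0.383, 0.924, 0.0, 0.0]
ft_force: [0.4, 0.6, -0.2]
grip_width: 1.0
grasp_force: 0.0
[0.4476 0.1629 0.2545] [[-0.707, -0.707, -0.0], [-0.707, 0.707, 0.0]] [-0.72850073  0.03042925  0.29047653  1.92163264 -0.00954631  1.19049394
  1.9215946 ]
B1 [274.07491446 194.98934847]
[272.95437956 194.7810219 ] [ 16  18  27  26 548] [0.4476 0.1609 0.044 ]
B2 [202.47317981 301.62568414]
[201.47959184 301.17346939] [ 18  20  24  21 392] [0.5803 0.1889 0.044 ]
g [126.89593178  85.44013766]
[126.95080927  84.72104094] [   0    0   61   61 3151] [4.725e-01 2.000e-04 2.000e-02]
```

View pics/w1.png

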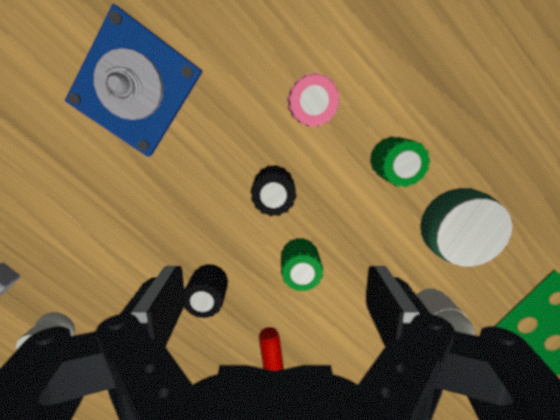

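The wrist picture shows the black nut at (273,195), the other black one at (201,301) and the gauge at (127,85). All agree with the top view to 1–2 mm. Descending on B1.

```bash
python3 -m jog '[{"grip":-1,"slide":[0.13,-0.13,3.5],"yaw":0},{"grip":-1,"slide":[0,0,3.5],"yaw":0},{"grip":-1,"slide":[0,0,3.5],"yaw":0},{"grip":-1,"slide":[0,0,2.5],"yaw":0},{"grip":-1,"slide":[0,0,0],"yaw":0}]' 50
python3 - <<'E'
from h import *
p,R,o=axes(); C=manip.calibration("wrist"); im=manip.camera("wrist"); cv2.imwrite("pics/w2.png",im)
d,s=disc(im,proj(C,np.array([.4476,.161,.044])),40); q=at(C,d,.044); print(p,d,s,q.round(4),((q-p)@R).round(4))
E
```

```text
clock: 2.95
position: [0.4458, 0.1603, 0.1216]
ee_rot: [-0.38, 0.925, -0.0, -0.003]
ft_force: [-0.2, 0.3, -0.0]
grip_width: 0.999
grasp_force: 0.0
[0.44582159 0.16027046 0.12162467] [272.70504528 267.69340233] [  18   19   47   42 1546] [0.4474 0.1608 0.044 ] [-0.002  -0.0008  0.0776]
```

```bash
python3 -m jog '[{"grip":-1,"slide":[0,0,0],"yaw":0},{"grip":-1,"slide":[0,0,2],"yaw":0},{"grip":-1,"slide":[0,0,2],"yaw":0},{"grip":-1,"slide":[0,0,0],"yaw":0},{"grip":-1,"slide":[0,0,0],"yaw":0}]'
python3 - <<'E'
from h import *
p,R,o=axes(); C=manip.calibration("wrist"); im=manip.camera("wrist"); cv2.imwrite("pics/w2.png",im)
d,s=disc(im,proj(C,np.array([.4476,.161,.044])),50); q=at(C,d,.044); print(p,d,s,q.round(4),((q-p)@R).round(4))
E
```

```text
clock: 3.5
position: [0.4483, 0.1614, 0.0858]
ee_rot: [-0.381, 0.924, 0.0, 0.001]
ft_force: [-0.3, 0.6, 0.0]
grip_width: 1.001
grasp_force: 0.0
[0.44827264 0.16140148 0.08577498] [274.69477234 303.04468803] [  22   25   59   51 2372] [0.4473 0.1607 0.044 ] [0.0012 0.0002 0.0418]
```

```bash
python3 -m jog '[{"grip":-1,"slide":[0.1,0,0.2],"yaw":0},{"grip":-1,"slide":[0,0,0],"yaw":0},{"grip":1,"slide":[0,0,0],"yaw":0},{"grip":1,"slide":[0,0,0],"yaw":0},{"grip":1,"slide":[0,0,0],"yaw":0},{"grip":1,"slide":[0,0,0],"yaw":0},{"grip":1,"slide":[0,0,0],"yaw":0},{"grip":1,"slide":[0,0,0],"yaw":0}]' 50
python3 - <<'E'
from h import *
p,R,o=axes(); C=manip.calibration("wrist"); im=manip.camera("wrist"); cv2.imwrite("pics/w3.png",im)
d,s=disc(im,proj(C,np.array([.4476,.161,.044])),50); q=at(C,d,.044); print(p,d,s,q.round(4),((q-p)@R).round(4),o["grip_width"],o["joint_pos"])
E
```

```text
clock: 4.35
position: [0.447, 0.1605, 0.0827]
ee_rot: [-0.382, 0.924, 0.0, 0.0]
ft_force: [-1.8, -1.1, 5.1]
grip_width: 0.477
grasp_force: 49.8
[0.44697034 0.16047908 0.08271522] [274.97925142 311.17656631] [  22   25   61   52 2458] [0.447 0.161 0.044] [-0.0004  0.0003  0.0387] 0.47724531092088807 [-0.69710762  0.26888372  0.28238761  2.07924931 -0.10309571  0.80615241
  2.00112737]
```

```bash
python3 -m jog '[{"grip":1,"slide":[0,0,-3.5],"yaw":0},{"grip":1,"slide":[0,0,-3.5],"yaw":0},{"grip":1,"slide":[1.9,-2.62,0],"yaw":0},{"grip":1,"slide":[1.9,-2.62,0],"yaw":0},{"grip":1,"slide":[1.9,-2.62,0],"yaw":0},{"grip":1,"slide":[1.9,-2.62,0],"yaw":0},{"grip":1,"slide":[1.9,-2.62,0],"yaw":0},{"grip":1,"slide":[0,0,0],"yaw":0}]'
python3 -m jog '[{"grip":1,"slide":[0,0,0],"yaw":0},{"grip":1,"slide":[0,0,0],"yaw":0}]'
python3 - <<'E'
from h import *
p,R,o=axes(); C=manip.calibration("wrist"); im=manip.camera("wrist"); cv2.imwrite("pics/w4.png",im)
t=p+R@[0,0,.0387]; d,s=disc(im,proj(C,t),50); q=at(C,d,t[2]); print(p,d,s,q.round(4),((q-p)@R).round(4),o["grip_width"],o["joint_pos"].round(2))
T=manip.calibration("top"); a=manip.camera("top")
d,s=disc(a,proj(T,t),8); q=at(T,d,t[2]); print("top",d,s,q.round(4))
E
```

```text
clock: 5.2
position: [0.4721, -0.0038, 0.1525]
ee_rot: [-0.379, 0.925, -0.001, -0.0]
ft_force: [-0.2, -0.4, -0.8]
grip_width: 0.475
grasp_force: 50.8
clock: 5.4
position: [0.4719, 0.0016, 0.1523]
ee_rot: [-0.382, 0.924, 0.0, -0.0]
ft_force: [1.2, 0.7, -0.6]
grip_width: 0.473
grasp_force: 50.8
[0.47185307 0.00156052 0.15227312] [274.98708115 311.22527251] [  21   26   61   52 2477] [0.4719 0.0021 0.1136] [-0.0005  0.0003  0.0387] 0.47258246287028605 [-0.5   0.15  0.43  2.05 -0.08  0.96  2.32]
top [288.32467532 237.00865801] [  0   0  15  17 231] [0.4734 0.0068 0.1136]
```

View pics/w4.png

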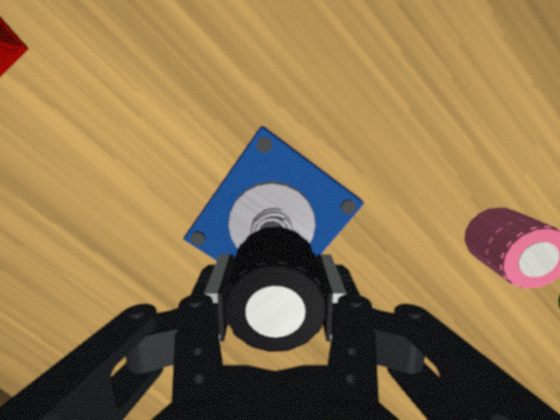

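```bash
python3 - <<'E'
from h import *
from scipy.optimize import least_squares
p,R,o=axes(); C=manip.calibration("wrist"); im=manip.camera("wrist")
pc=proj(C,np.array([.4725,.0003,.02])); print(pc)
m=((im.min(2)>90)&(im.max(2).astype(int)-im.min(2)<45)).astype(np.uint8)
pts=[]
for th in np.radians(np.arange(0,360,2)):
    for r in np.arange(75,15,-.5):
        u=(pc+r*np.array([np.cos(th),np.sin(th)])).round().astype(int)
        if u[1]<235 and m[u[1],u[0]]:
            P=at(C,pc+r*np.array([np.cos(th),np.sin(th)]),.02)[:2]
            if .026<np.hypot(*(P-[.4725,.0003]))<.034: pts.append(P)
            break
pts=np.array(pts); f=least_squares(lambda c:np.hypot(*(pts-c[:2]).T)-c[2],[.4725,0,.03],loss="soft_l1",f_scale=.0005)
f2=least_squares(lambda c:np.hypot(*(pts-c[:2]).T)-.03,[.4725,0],loss="soft_l1",f_scale=.0005)
print(len(pts),f.x,f2.x,abs(f.fun).mean())
g=f2.x; d=np.r_[g,0]-p; print("nut->gauge in tool:",(d@R)[:2]-[-.0005,.0003])
E
```

```text
[272.26813363 225.93464701]
85 [ 0.4720669  -0.00095244  0.0293798 ] [ 4.72600828e-01 -4.47154043e-04] 0.00020248149612573656
nut->gauge in tool: [ 0.00150379 -0.00237602]
```

```bash
python3 -m jog '[{"grip":1,"slide":[0.13,-0.21,0],"yaw":0},{"grip":1,"slide":[0,0,1.5],"yaw":0},{"grip":1,"slide":[0,0,1.2],"yaw":0},{"grip":1,"slide":[0,0,0.3],"yaw":0},{"grip":1,"slide":[0,0,0],"yaw":0},{"grip":1,"slide":[0,0,0],"yaw":0}]'
python3 -m jog '[{"grip":1,"slide":[0,0,0.3],"yaw":0},{"grip":1,"slide":[0,0,0],"yaw":0}]'
python3 -m jog '[{"grip":1,"slide":[0,0,0.2],"yaw":0},{"grip":1,"slide":[0,0,0],"yaw":0}]'
```

```text
clock: 6.15
position: [0.4728, -0.0019, 0.1227]
ee_rot: [-0.382, 0.924, -0.0, 0.0]
ft_force: [0.6, -0.4, -1.1]
grip_width: 0.478
grasp_force: 50.8
clock: 6.35
position: [0.4726, -0.0018, 0.1194]
ee_rot: [-0.382, 0.924, 0.0, 0.0]
ft_force: [0.4, -0.7, -0.6]
grip_width: 0.478
grasp_force: 50.8
clock: 6.55
position: [0.4725, -0.0019, 0.1173]
ee_rot: [-0.382, 0.924, 0.0, -0.0]
ft_force: [0.1, -0.2, -0.1]
grip_width: 0.477
grasp_force: 50.8
```

```bash
python3 -m jog '[{"grip":1,"slide":[-0.06,0.06,0.2],"yaw":0},{"grip":1,"slide":[0,0,0],"yaw":0}]'
python3 -m jog '[{"grip":1,"slide":[0,0,0.2],"yaw":0},{"grip":1,"slide":[0,0,0],"yaw":0}]'
python3 -m jog '[{"grip":1,"slide":[0,0,0.2],"yaw":0},{"grip":1,"slide":[0,0,0],"yaw":0}]'
python3 -c "
from h import *
print(manip.get_obs()['torque'])"
```

```text
clock: 6.75
position: [0.4725, -0.0009, 0.1152]
ee_rot: [-0.382, 0.924, 0.0, -0.0]
ft_force: [-0.4, -0.4, -0.1]
grip_width: 0.478
grasp_force: 50.8
clock: 6.95
position: [0.4731, -0.0009, 0.1142]
ee_rot: [-0.382, 0.924, 0.0, 0.001]
ft_force: [-2.6, 0.7, 11.1]
grip_width: 0.48
grasp_force: 52.0
clock: 7.15
position: [0.4737, -0.0006, 0.1133]
ee_rot: [-0.382, 0.924, 0.0, 0.001]
ft_force: [-6.1, 0.6, 23.5]
grip_width: 0.479
grasp_force: 53.4
[0.42990407 1.49429047 0.26087001]
```

```bash
python3 -m jog '[{"grip":1,"slide":[0,0,-0.15],"yaw":0},{"grip":1,"slide":[0,0,0],"yaw":0}]' 60
python3 -m jog '[{"grip":1,"slide":[0,0,0.046],"yaw":0.1},{"grip":1,"slide":[0,0,0.046],"yaw":0.1},{"grip":1,"slide":[0,0,0.046],"yaw":0.1}]'
python3 -c "
from h import *
p,R,o=axes();print(o['torque'],np.arctan2(R[1,1],R[0,1]))"
```

```text
clock: 7.35
position: [0.4734, -0.0007, 0.1141]
ee_rot: [-0.382, 0.924, 0.0, 0.001]
ft_force: [-4.3, 0.8, 14.5]
grip_width: 0.476
grasp_force: 61.0
clock: 7.65
position: [0.4745, -0.0012, 0.1137]
ee_rot: [-0.237, 0.971, -0.0, 0.002]
ft_force: [-5.4, -3.0, 27.1]
grip_width: 0.478
grasp_force: 62.3
[-0.68631615  1.24369013  0.13948645] 2.050018014607507
```

```bash
python3 -m jog '[{"grip":1,"slide":[0.08,0.12,-0.2],"yaw":0},{"grip":1,"slide":[0,0,0],"yaw":0}]'
python3 -m jog '[{"grip":1,"slide":[0,0,0.03],"yaw":0.1},{"grip":1,"slide":[0,0,0.03],"yaw":0.1},{"grip":1,"slide":[0,0,0],"yaw":0}]'
python3 -c "
from h import *
p,R,o=axes();print(o['torque'],np.arctan2(R[1,1],R[0,1]))"
```

```text
clock: 7.85
position: [0.472, -0.0003, 0.1144]
ee_rot: [-0.239, 0.971, -0.0, 0.001]
ft_force: [-1.0, -1.0, 10.1]
grip_width: 0.476
grasp_force: 60.7
clock: 8.15
position: [0.4722, -0.0001, 0.1136]
ee_rot: [-0.14, 0.99, 0.0, 0.001]
ft_force: [0.1, 0.2, 8.1]
grip_width: 0.473
grasp_force: 60.7
[-0.17102217 -0.13494731 -0.11674363] 1.851010221363603
```

```bash
python3 -m jog '[{"grip":1,"slide":[0,0,0.045],"yaw":0.1},{"grip":1,"slide":[0,0,0.045],"yaw":0.1},{"grip":1,"slide":[0,0,0.045],"yaw":0.1},{"grip":1,"slide":[0,0,0.045],"yaw":0.1},{"grip":1,"slide":[0,0,0],"yaw":0}]'
python3 -m jog '[{"grip":1,"slide":[0,0,0.045],"yaw":0.1},{"grip":1,"slide":[0,0,0.045],"yaw":0.1},{"grip":1,"slide":[0,0,0.045],"yaw":0.1},{"grip":1,"slide":[0,0,0],"yaw":0}]'
python3 -c "
from h import *
p,R,o=axes();print(o['torque'],np.arctan2(R[1,1],R[0,1]))"
```

```text
clock: 8.65
position: [0.4721, -0.0001, 0.1117]
ee_rot: [0.06, 0.998, 0.0, 0.001]
ft_force: [1.1, -0.9, 6.6]
grip_width: 0.48
grasp_force: 60.6
clock: 9.05
position: [0.4721, -0.0001, 0.1103]
ee_rot: [0.208, 0.978, 0.0, 0.001]
ft_force: [0.8, 1.0, 7.1]
grip_width: 0.47
grasp_force: 60.6
[-0.04953344 -0.01269202 -0.08802502] 1.151062709849163
```

```bash
python3 -m jog '[{"grip":1,"slide":[0,0,0.046],"yaw":0.1},{"grip":1,"slide":[0,0,0.046],"yaw":0.1},{"grip":1,"slide":[0,0,0.046],"yaw":0.1},{"grip":1,"slide":[0,0,0.046],"yaw":0.1},{"grip":1,"slide":[0,0,0.046],"yaw":0.1},{"grip":1,"slide":[0,0,0],"yaw":0}]'
python3 -m jog '[{"grip":1,"slide":[0,0,0.046],"yaw":0.1},{"grip":1,"slide":[0,0,0],"yaw":0}]'
python3 -c "
from h import *
p,R,o=axes();print(o['torque'],np.arctan2(R[1,1],R[0,1]))"
```

```text
clock: 9.65
position: [0.4721, -0.0001, 0.108]
ee_rot: [0.444, 0.896, 0.001, 0.001]
ft_force: [0.3, 0.2, 7.2]
grip_width: 0.478
grasp_force: 60.6
clock: 9.85
position: [0.4721, -0.0001, 0.1076]
ee_rot: [0.488, 0.873, 0.001, 0.001]
ft_force: [0.2, -0.4, 7.9]
grip_width: 0.473
grasp_force: 60.7
[ 0.00169254 -0.09174926 -0.11780001] 0.5511861951369418
```

```bash
python3 -m jog '[{"grip":1,"slide":[0,0,0.046],"yaw":0.1},{"grip":1,"slide":[0,0,0.046],"yaw":0.1},{"grip":1,"slide":[0,0,0],"yaw":0}]'
python3 -m jog '[{"grip":1,"slide":[0,0,0.04],"yaw":0.1},{"grip":1,"slide":[0,0,0],"yaw":0}]'
python3 -c "
from h import *
p,R,o=axes();print(o['torque'],np.arctan2(R[1,1],R[0,1]))"
```

```text
clock: 10.15
position: [0.4721, -0.0001, 0.1066]
ee_rot: [0.573, 0.82, 0.001, 0.001]
ft_force: [1.2, 0.6, 5.9]
grip_width: 0.475
grasp_force: 60.6
clock: 10.35
position: [0.4721, -0.0002, 0.1062]
ee_rot: [0.613, 0.79, 0.001, 0.0]
ft_force: [0.5, 0.3, 7.7]
grip_width: 0.474
grasp_force: 60.7
[ 0.04469858 -0.00549181 -0.07126991] 0.25122834585051285
```

```bash
python3 -m jog '[{"grip":1,"slide":[0,0,0.046],"yaw":0.1},{"grip":1,"slide":[0,0,0],"yaw":0}]'
python3 -m jog '[{"grip":1,"slide":[0,0,0.046],"yaw":0.1},{"grip":1,"slide":[0,0,0],"yaw":0}]'
python3 -c "
from h import *
p,R,o=axes();print(o['torque'],np.arctan2(R[1,1],R[0,1]))"
```

```text
clock: 10.55
position: [0.4721, -0.0001, 0.1058]
ee_rot: [0.652, 0.758, 0.001, 0.0]
ft_force: [0.6, -0.4, 7.6]
grip_width: 0.476
grasp_force: 60.7
clock: 10.75
position: [0.4721, -0.0001, 0.1053]
ee_rot: [0.689, 0.725, 0.001, 0.0]
ft_force: [1.0, 0.6, 7.0]
grip_width: 0.478
grasp_force: 60.6
[ 0.15645265 -0.22075544 -0.11560839] 0.05114394134839293
```

```bash
python3 -m jog '[{"grip":1,"slide":[0,0,0.046],"yaw":0.1},{"grip":1,"slide":[0,0,0.046],"yaw":0.1},{"grip":1,"slide":[0,0,0],"yaw":0}]'
python3 -m jog '[{"grip":1,"slide":[0,0,0.046],"yaw":0.1},{"grip":1,"slide":[0,0,0],"yaw":0}]'
python3 -c "
from h import *
p,R,o=axes();print(o['torque'],np.arctan2(R[1,1],R[0,1]),o['joint_pos'][6])"
```

```text
clock: 11.05
position: [0.4721, -0.0001, 0.1044]
ee_rot: [0.758, 0.652, 0.001, 0.0]
ft_force: [0.2, 0.4, 8.2]
grip_width: 0.475
grasp_force: 60.8
clock: 11.25
position: [0.4722, -0.0001, 0.1039]
ee_rot: [0.789, 0.614, 0.001, 0.0]
ft_force: [1.1, 1.0, 6.9]
grip_width: 0.477
grasp_force: 60.7
[ 0.13049845 -0.17346576 -0.07265927] -0.24880477193333275 -0.08254258544216977
```

```bash
python3 -m jog '[{"grip":1,"slide":[0,0,0.046],"yaw":0.1},{"grip":1,"slide":[0,0,0],"yaw":0}]'
python3 -m jog '[{"grip":1,"slide":[0,0,0.046],"yaw":0.1},{"grip":1,"slide":[0,0,0],"yaw":0}]'
python3 -c "
from h import *
p,R,o=axes();print(o['torque'],o['position'])"
```

```text
clock: 11.45
position: [0.4721, -0.0001, 0.1035]
ee_rot: [0.819, 0.574, 0.001, 0.0]
ft_force: [0.8, 0.3, 8.2]
grip_width: 0.475
grasp_force: 60.8
clock: 11.65
position: [0.4722, -0.0001, 0.103]
ee_rot: [0.847, 0.532, 0.001, 0.0]
ft_force: [1.1, 0.6, 7.5]
grip_width: 0.469
grasp_force: 60.8
[ 0.2731881  -0.14952988 -0.05570682] [ 4.72199059e-01 -6.24112507e-05  1.03047511e-01]
```

```bash
python3 -m jog '[{"grip":1,"slide":[0,0,0.03],"yaw":0.08},{"grip":1,"slide":[0,0,0],"yaw":0}]'
python3 -c "
from h import *
p,R,o=axes();print(o['torque'],o['position'])"
```

```text
clock: 11.85
position: [0.4723, -0.0, 0.1028]
ee_rot: [0.867, 0.498, 0.001, 0.0]
ft_force: [1.4, 0.7, 8.5]
grip_width: 0.476
grasp_force: 60.8
[ 0.17285494 -0.10667694 -0.06177593] [ 4.72252477e-01 -1.21447921e-05  1.02787200e-01]
```

```bash
python3 -m jog '[{"grip":1,"slide":[0,0,0.04],"yaw":0.08},{"grip":1,"slide":[0,0,0],"yaw":0}]'
python3 -c "
from h import *
p,R,o=axes();print(o['torque'],o['position'])"
```

```text
clock: 12.05
position: [0.4725, -0.0001, 0.1027]
ee_rot: [0.886, 0.463, 0.001, 0.0]
ft_force: [-0.6, 0.1, 14.3]
grip_width: 0.477
grasp_force: 61.2
[ 0.11642272  0.20611031 -0.10678786] [ 4.72541337e-01 -1.02561271e-04  1.02721278e-01]
```

```bash
python3 -m jog '[{"grip":1,"slide":[0,0,-0.08],"yaw":0.08},{"grip":1,"slide":[0,0,0],"yaw":0}]'
python3 -m jog '[{"grip":-1,"slide":[0,0,0],"yaw":0},{"grip":-1,"slide":[0,0,0],"yaw":0},{"grip":-1,"slide":[0,0,0],"yaw":0},{"grip":-1,"slide":[0,0,0],"yaw":0},{"grip":-1,"slide":[0,0,-3],"yaw":0},{"grip":-1,"slide":[0,0,-4],"yaw":0},{"grip":-1,"slide":[0,0,-1],"yaw":0},{"grip":-1,"slide":[0,0,0],"yaw":0}]'
python3 - <<'E'
from h import *
p,R,o=axes(); C=manip.calibration("wrist"); im=manip.camera("wrist"); cv2.imwrite("pics/w5.png",im)
print(p,((np.array([.5803,.189,0])-p)@R)[:2]*100,o["joint_pos"].round(2))
for z in (.064,.068):
    t=np.array([.4723,0,z]); d,s=disc(im,proj(C,t),60); print(z,d,s,at(C,d,z).round(4),"diam",(at(C,d+[s[2]/2,0],z)-at(C,d-[s[2]/2,0],z)).round(4))
S=manip.camera("scene"); Sc=manip.calibration("scene")
d,s=disc(S,proj(Sc,np.array([.4723,0,.064])),14); print("scene",d,s,proj(Sc,np.array([.4723,0,.064])),proj(Sc,np.array([.4723,0,.068])))
cv2.imwrite("pics/s5.png",cv2.resize(S[175:255,200:320],(720,480),interpolation=cv2.INTER_CUBIC))
E
```

```text
clock: 12.25
position: [0.4719, -0.0001, 0.1028]
ee_rot: [0.904, 0.428, 0.001, 0.0]
ft_force: [2.1, 0.5, 4.1]
grip_width: 0.474
grasp_force: 60.6
clock: 13.05
position: [0.472, 0.0001, 0.1836]
ee_rot: [0.904, 0.429, 0.002, -0.0]
ft_force: [0.8, 0.1, -1.3]
grip_width: 1.0
grasp_force: 0.0
[4.72013760e-01 8.78694409e-05 1.83648759e-01] [21.41826555 -3.57736258] [-1.07  0.15  1.06  2.04 -0.15  1.03 -0.63]
0.064 [277.62598144 194.52248394] [  24    1   75   55 1401] [0.4904 0.0202 0.064 ] diam [ 0.0362 -0.0296 -0.    ]
0.068 [277.6727672  195.00732064] [  24    0   75   53 1366] [0.4909 0.0208 0.068 ] diam [ 0.0355 -0.029   0.    ]
scene [263.25490196 198.54901961] [10 11 10  6 51] [263.55836364 199.17705987] [263.50310169 197.81084752]
```

View pics/s5.png

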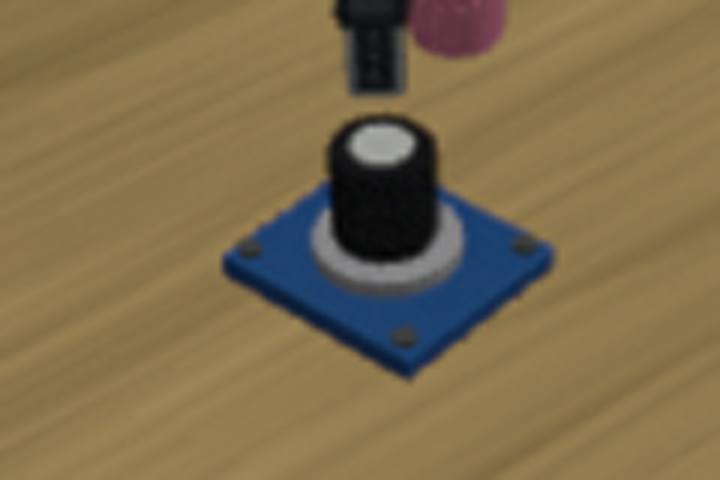

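The scene crop shows the first nut flush on the steel flange with no gap, so it is the full-depth nut and the other black one is the reject. Fetching it.

```bash
python3 -m jog '[{"grip":-1,"slide":[4.28,-0.72,0],"yaw":0},{"grip":-1,"slide":[4.28,-0.72,0],"yaw":0},{"grip":-1,"slide":[4.28,-0.72,0],"yaw":0},{"grip":-1,"slide":[4.28,-0.72,0],"yaw":0},{"grip":-1,"slide":[4.28,-0.72,0],"yaw":0},{"grip":-1,"slide":[0,0,2],"yaw":0},{"grip":-1,"slide":[0,0,0],"yaw":0},{"grip":-1,"slide":[0,0,0],"yaw":0}]'
python3 - <<'E'
from h import *
p,R,o=axes(); C=manip.calibration("wrist"); im=manip.camera("wrist"); cv2.imwrite("pics/w6.png",im)
d,s=disc(im,proj(C,np.array([.5803,.189,.044])),40); q=at(C,d,.044); print(p,d,s,q.round(4),((q-p)@R*100).round(2),o["joint_pos"].round(2))
E
```

```text
clock: 13.95
position: [0.5783, 0.1865, 0.1611]
ee_rot: [0.904, 0.427, -0.002, 0.0]
ft_force: [0.2, -0.4, 0.1]
grip_width: 1.001
grasp_force: 0.0
[0.57830336 0.18646467 0.1611466 ] [275.32297552 229.32109228] [  22   22   38   36 1062] [0.5809 0.1897 0.044 ] [ 0.45  0.   11.71] [-1.04  0.54  0.86  1.7  -0.45  1.11 -0.73]
```

View pics/w6.png

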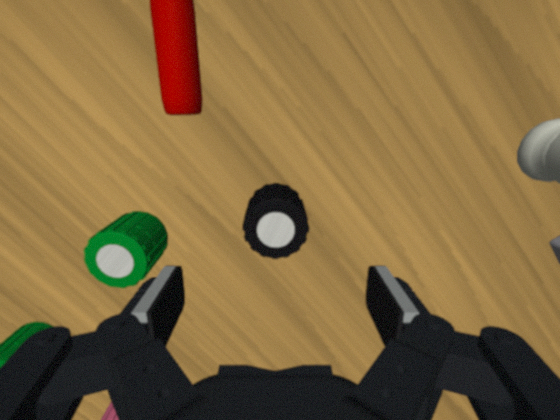

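The black nut (disc at (275,229)) is centred, and green and jar are clear of the fingers. Descending.

```bash
python3 -m jog '[{"grip":-1,"slide":[0.35,0,3],"yaw":0},{"grip":-1,"slide":[0,0,3],"yaw":0},{"grip":-1,"slide":[0,0,1.5],"yaw":0},{"grip":-1,"slide":[0,0,0],"yaw":0},{"grip":-1,"slide":[0,0,0],"yaw":0}]'
python3 - <<'E'
from h import *
p,R,o=axes(); C=manip.calibration("wrist"); im=manip.camera("wrist")
d,s=disc(im,proj(C,np.array([.5803,.189,.044])),50); q=at(C,d,.044); print(p,d,s,q.round(4),((q-p)@R*100).round(2))
E
```

```text
clock: 14.5
position: [0.5818, 0.1903, 0.0888]
ee_rot: [0.904, 0.428, 0.001, 0.0]
ft_force: [1.0, 0.6, 0.7]
grip_width: 1.004
grasp_force: 0.0
[0.58176393 0.19029693 0.08878652] [274.81903485 304.15638963] [  23   24   57   50 2238] [0.581  0.1899 0.044 ] [-0.08 -0.03  4.48]
```

```bash
python3 -m jog '[{"grip":-1,"slide":[-0.08,0,0.5],"yaw":0},{"grip":-1,"slide":[0,0,0],"yaw":0},{"grip":1,"slide":[0,0,0],"yaw":0},{"grip":1,"slide":[0,0,0],"yaw":0},{"grip":1,"slide":[0,0,0],"yaw":0},{"grip":1,"slide":[0,0,0],"yaw":0},{"grip":1,"slide":[0,0,0],"yaw":0},{"grip":1,"slide":[0,0,0],"yaw":0}]' 50
python3 -m jog '[{"grip":1,"slide":[0,0,-3],"yaw":0},{"grip":1,"slide":[0,0,-4],"yaw":0},{"grip":1,"slide":[0,0,-3],"yaw":0},{"grip":1,"slide":[0,0,0],"yaw":0},{"grip":1,"slide":[0,0,0],"yaw":0}]'
python3 - <<'E'
from h import *
p,R,o=axes(); print(p,((np.array([.565,-.261,0])-p)@R)[:2]*100,o["joint_pos"].round(2))
E
```

```text
clock: 15.35
position: [0.5809, 0.1902, 0.083]
ee_rot: [0.904, 0.428, 0.0, -0.0]
ft_force: [-2.4, 0.1, 5.5]
grip_width: 0.475
grasp_force: 50.4
clock: 15.85
position: [0.5806, 0.1903, 0.1825]
ee_rot: [0.904, 0.428, 0.0, -0.0]
ft_force: [0.2, -0.1, -1.7]
grip_width: 0.477
grasp_force: 50.8
[0.58061293 0.19034431 0.18248551] [-35.93325037  27.37673566] [-1.05  0.52  0.87  1.68 -0.43  1.14 -0.75]
```

```bash
python3 -m jog '[{"grip":1,"slide":[-2.99,2.28,0],"yaw":0},{"grip":1,"slide":[-2.99,2.28,0],"yaw":0},{"grip":1,"slide":[-2.99,2.28,0],"yaw":0},{"grip":1,"slide":[-2.99,2.28,0],"yaw":0},{"grip":1,"slide":[-2.99,2.28,0],"yaw":0},{"grip":1,"slide":[-2.99,2.28,0],"yaw":0}]'
python3 -m jog '[{"grip":1,"slide":[-2.99,2.28,0],"yaw":0},{"grip":1,"slide":[-2.99,2.28,0],"yaw":0},{"grip":1,"slide":[-2.99,2.28,0],"yaw":0},{"grip":1,"slide":[-2.99,2.28,0],"yaw":0},{"grip":1,"slide":[-2.99,2.28,0],"yaw":0},{"grip":1,"slide":[-2.99,2.28,0],"yaw":0},{"grip":1,"slide":[0,0,0],"yaw":0},{"grip":1,"slide":[0,0,0],"yaw":0}]'
python3 - <<'E'
from h import *
p,R,o=axes(); print(p,((np.array([.565,-.261,0])-p)@R)[:2]*100,o["joint_pos"].round(2),np.arctan2(R[1,1],R[0,1]))
im=manip.camera("wrist"); cv2.imwrite("pics/w7.png",im)
E
```

```text
clock: 16.45
position: [0.5719, -0.0365, 0.1809]
ee_rot: [0.904, 0.428, -0.001, -0.0]
ft_force: [-0.2, 0.1, -0.9]
grip_width: 0.48
grasp_force: 50.8
clock: 17.25
position: [0.564, -0.2616, 0.1808]
ee_rot: [0.904, 0.427, -0.001, -0.001]
ft_force: [0.3, 0.8, -2.1]
grip_width: 0.477
grasp_force: 50.9
[ 0.56404512 -0.26160901  0.18079238] [0.13154593 0.0764686 ] [-0.31  0.57  0.9   1.65 -0.48  1.16  0.03] -0.6883158524619715
```

View pics/w7.png

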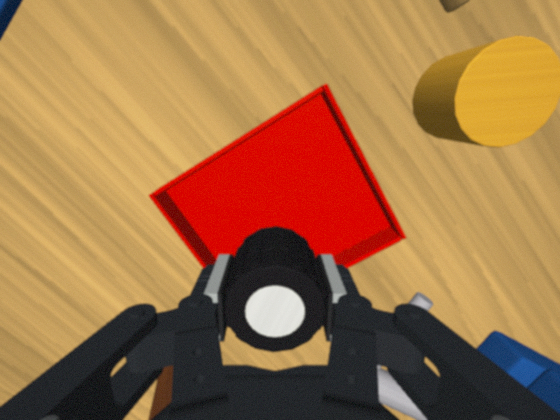

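```bash
python3 -m jog '[{"grip":1,"slide":[0.1,0.08,3],"yaw":0},{"grip":1,"slide":[0,0,3],"yaw":0},{"grip":1,"slide":[0,0,2.2],"yaw":0},{"grip":1,"slide":[0,0,0.6],"yaw":0},{"grip":1,"slide":[0,0,0],"yaw":0},{"grip":1,"slide":[0,0,0],"yaw":0}]'
python3 -m jog '[{"grip":1,"slide":[0,0,0.3],"yaw":0},{"grip":1,"slide":[0,0,0],"yaw":0},{"grip":1,"slide":[0,0,0],"yaw":0}]'
```

```text
clock: 17.9
position: [0.567, -0.2603, 0.0955]
ee_rot: [0.904, 0.428, 0.0, 0.0]
ft_force: [0.5, -0.4, -0.5]
grip_width: 0.477
grasp_force: 50.9
clock: 18.2
position: [0.5666, -0.2605, 0.092]
ee_rot: [0.904, 0.428, 0.0, 0.0]
ft_force: [-0.4, 0.5, -0.5]
grip_width: 0.479
grasp_force: 50.9
```

```bash
python3 -m jog '[{"grip":1,"slide":[0,0,0.3],"yaw":0},{"grip":1,"slide":[0,0,0],"yaw":0}]'
python3 -m jog '[{"grip":1,"slide":[0,0,0.15],"yaw":0},{"grip":1,"slide":[0,0,0],"yaw":0},{"grip":1,"slide":[0,0,0],"yaw":0}]'
```

```text
clock: 18.4
position: [0.5663, -0.2604, 0.0882]
ee_rot: [0.904, 0.428, -0.0, -0.0]
ft_force: [0.4, 0.7, -1.4]
grip_width: 0.477
grasp_force: 50.9
clock: 18.7
position: [0.5664, -0.2605, 0.087]
ee_rot: [0.904, 0.428, 0.0, 0.0]
ft_force: [0.0, -0.2, -0.3]
grip_width: 0.478
grasp_force: 51.1
```

```bash
python3 -m jog '[{"grip":0.6,"slide":[0,0,0.02],"yaw":0},{"grip":-0.2,"slide":[0,0,0],"yaw":0},{"grip":-0.6,"slide":[0,0,0],"yaw":0},{"grip":-0.6,"slide":[0,0,0],"yaw":0},{"grip":-0.6,"slide":[0,0,0],"yaw":0},{"grip":-0.6,"slide":[0,0,-2],"yaw":0},{"grip":-0.6,"slide":[0,0,-4],"yaw":0},{"grip":-0.6,"slide":[0,0,-4],"yaw":0}]' 20
python3 -m jog '[{"grip":-0.6,"slide":[0,0,-4],"yaw":0},{"grip":-0.6,"slide":[0,0,-2],"yaw":0},{"grip":-0.6,"slide":[0,0,0],"yaw":0},{"grip":-0.6,"slide":[0,0,0],"yaw":0}]'
python3 - <<'E'
from h import *
S=manip.camera("scene"); C=manip.calibration("wrist"); w=manip.camera("wrist")
d,s=disc(w,proj(C,np.array([.566,-.2605,.048])),50); print(d,s,at(C,d,.048))
cv2.imwrite("pics/fin.png",np.hstack([cv2.resize(S[170:350,120:360],(480,360)),cv2.resize(w,(320,360))]))
E
```

```text
clock: 19.5
position: [0.5659, -0.2604, 0.1876]
ee_rot: [0.904, 0.428, -0.001, -0.0]
ft_force: [0.8, -0.5, 0.7]
grip_width: 0.799
grasp_force: 0.0
clock: 19.9
position: [0.5664, -0.2603, 0.2465]
ee_rot: [0.904, 0.428, 0.0, -0.0]
ft_force: [-0.1, 0.8, -0.9]
grip_width: 0.8
grasp_force: 0.0
[275.39629005 201.20067454] [ 37  37  28  27 593] [ 0.56576754 -0.26053123  0.048     ]
```

View pics/fin.png

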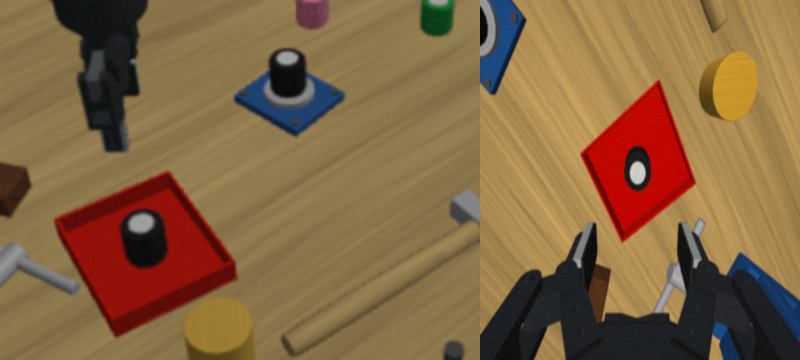

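The reject nut stands upright in the middle of the tray, the other is flush on the gauge, and the gripper is clear of both.

```bash
python3 -c "
from workcell import manip
print(manip.hand_in())"
```

```text
the job is handed in; nothing more can be done
None
```

The full-depth nut is screwed fully home, flush on the gauge flange, and the other black nut is upright, mouth down, in the red tray; I identified it as the short one by elimination, without screwing it on, and handed the job in after about 20 s of robot time.

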